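# Clear the pottery wheel and switch it on

### The arm

A 6-joint arm with a two-finger parallel gripper is mounted at the origin on the work surface. World frame = base frame: x ahead of the robot, y to its left, z up, the work surface at z = 0. Lengths are in mm, angles in rad, forces in N, time in s.
With the tool pointing down it reaches from about 400 to 925 mm from the base axis. Payload 12.5 kg.
Tool frame: the origin (TCP) lies midway between the tips of the shut fingers; the grasp point (between the pads) lies 19 mm behind it; x points along the fingers, y is the direction in which the jaws open and shut, and the axes are right-handed (so a half turn about x gives the same grasp; the last joint's range is limited). The gripper opens to 95 mm and grips with 3 to 60 N. Pads are 20 mm wide; open, the fingers measure 119 mm over their backs; the gripper's body (75 mm by 180 mm) begins 59 mm behind the grasp point.
Start: joints at [1.051, 0.491, 1.559, -0, 1.092, -0.106], TCP at [251.293, 572.275, 214.661] pointing down, gripper open.
Joint ranges: [-3.1, 3.1], [-0.84, 2.19], [0.05, 2.79], [-1.13, 4.28], [0.06, 2.93], [-2.69, 2.69]. Speed limits (rad/s): [2.22, 2.22, 2.79, 3.14, 3.14, 3.14].

### API

Orientations are given as [roll, pitch, yaw] about the fixed x, y, z axes, in that order (R = Rz(yaw) Ry(pitch) Rx(roll)).
In Python, from cell import sensors, read_camera, get_calibration, order gives the robot as it stands. The module is installed in compiled form; this text tells all that it offers.
- The arm moves only by the tool servo_tool, never from a script. Its argument "steps" is text: rows parted by semicolons, each of 7 numbers parted by spaces: the shift along the tool's x, y, z in mm, then the turn, a rotation vector about the tool's x, y, z in rad, then the finger opening in mm, from 0 to 95.1. A call has exactly 8 rows; each row shifts and turns the pose as measured when the row begins, along the tool's axes as they then stand; what a row does not reach is not made up. A row lasts 1/10 s, in which the tool goes at most 50 mm and 8.59 degrees, less where a joint would pass 70% of its speed; a pose out of reach is approached as far as the arm can. A call is refused whole if a number of a shift passes 50 or a number of a turn 0.15, either way. A call with a gripper value outside its range is refused whole. The fingers move at their own pace and stop on an object; the grip force is fixed at half the most. Time passes only in rows, so rows that do not move let the fingers close, or fill a call up. It gives the time, the measured TCP pose, the force and the opening at its end, in the units of the state.
- sensors.state(): the state, without advancing time (a new reading comes with each control period).
- read_camera(name): name is "scene" or "top" or "wrist"; returns (picture, depth): 400x640x3 uint8, blue, green, red; 400x640 float32, mm along the optical axis (not along the pixel's ray), 0 where there is no reading.
- get_calibration(name): a dict with "mtx" (3x3 intrinsics, pixels), "R" (3x3) and "t" (3): a world point X has camera coordinates R X + t. Camera axes: x right, y down, z forward; pixel columns grow to the right and rows downward; lengths in mm; the calibration is good to about 2 mm. A picture is of the moment at which its call begins: read the wrist's pose just before it. get_calibration takes no time and is no camera call; for the wrist camera it gives the pose at the moment of the call.
- order.job_done(): hands the job in, once; it reports no verdict.
The state is a dict: "t": time; "joints": joint angles; "qvel": joint speeds; "tau": joint torques, N m; "eef_pos": TCP position; "tcp_rot": TCP orientation; "ft_force": force on the tool from outside, world axes, zero at the start; "moment": the same for the moment, N m; "opening": opening from 0.0 (shut) to 1.0 (fully open).
Only numpy, scipy, OpenCV 4.12 (cv2) and the standard library are available. Lean on these libraries where they do the work, as an engineer would, in place of code of your own. Each camera call takes 0.05 s, during which the arm holds its last target.

### The job

Get the throwing wheel ready for the next potter: first take the clay flowerpot off the wheel head and lower it gently, upright, into the matching empty pot on the bench, letting it rest there loosely without pressing it tight. Only once it is let go there, flip the wheel's red switch from the white dot past its centre so that it snaps over to the green-dot side and stays. Leave the jar where it stands.

Things in the scene. Friction and masses are not known exactly. Their poses are not given: they have to be found in the camera images.
- wheel: Cream table-top potter's wheel, fixed; housing 280 (x) x 440 (y) x 90 mm high. Origin: centre of its underside, on the bench; z up. Towards its +y: a splash pan (outer radius 132 mm, wall top 120 mm above the bench) round an aluminium wheel head 210 mm across. Towards its -y: the switch. It stands turned up to about 15 degrees either way.
- head_center (a point): Centre of the flat top of the wheel head, 125 mm above the bench and at (0, 85, 125) mm in the wheel's frame. The head does not turn during the task. The pot to be moved stands on it, up to 30 mm off this centre.
- switch_tip (a point): Free end of the red switch bat: round, 68 mm long from its pivot, 11 mm thick at the foot, 18 mm near the end. It swings in the wheel's x-z plane. Off, it leans 26 degrees to the wheel's -x (white dot, robot's side), its end 163 mm above the bench; upright, 170 mm.
- switch_pivot (a point): Pivot of the switch bat, 102 mm above the bench, at (0, -160, 102) mm in the wheel's frame (x and y axes as the wheel's), in the middle of a dark steel plate 150 x 72 mm with a 52 mm wide collar reaching 108 mm above the bench. White dot (off) 60 mm to its -x, green dot (on) 60 mm to its +x. Nothing else stands round it.
- switch (a joint): Switch bat angle, rad: 0 = off (leaning to the wheel's -x, white dot), 0.45 = upright, 0.90 = on (leaning to the wheel's +x, green dot). An over-centre spring drives it away from upright to whichever side is nearer; pushing its end off takes 4 to 6 N, falling to nothing at upright. The stops are at 0 and 0.90.
- pot_mid (a point): Centre of the pot to be moved, half-way up (55 mm above its underside); z up along its axis. Terracotta, about 170 g, round, tapered: outside 40 mm across at the foot, 64 mm at the rim, 110 mm high, wall 4 mm, floor 5 mm. It starts upright on the wheel head and can be gripped across the outside just below the rim (about 62 mm wide 10 mm below it).
- mate_mid (a point): Centre of the matching pot, half-way up (55 mm above its underside). Same shape and size; empty, upright and loose on the bench, to the left or the right of the wheel.
- mate_rim (a point): Centre of the matching pot's mouth, 110 mm above its underside; z up along its axis. Inside diameter 56 mm at the mouth. When the other pot rests loosely inside, its taper meets this one with its foot 36 to 41 mm above this pot's underside, so its rim stands as much above this rim (its centre then is about 17 mm below this point).
- jar: Bystander: closed green glass jar with steel cap, 68 mm in diameter, 100 mm high, on the bench on the other side of the wheel from the matching pot. Origin: centre of its underside. (A red pail and a wooden-handled tool also lie on the bench, beyond the wheel and out of the way.)

How it is judged (in metres and radians):
On the way, in this order (a step that is already met when the one before it is completed fails the run):
1. the pot rests loosely in the matching pot, let go, with the switch still off (horizontal distance between pot_mid and mate_rim below 0.01 m and z of pot_mid in the frame of mate_rim between -0.026 and -0.001 m and angle between pot_mid's own z axis and vertical below 0.12 rad and angle between mate_rim's own z axis and vertical below 0.08 rad and height (world z) of mate_rim below 0.118 m and contact force between the fingers and pot below 0.1 N and linear speed of each of pot, mate below 0.02 m/s and value of joint switch below 0.3 rad), for 0.2 s.
2. the switch has snapped over to on (value of joint switch above 0.8 rad), for 0.2 s.
At the end, for the whole second after the job is handed in: The switch is on (joint above 0.80 rad). The pot is in the matching pot, at rest and let go: axes within 10 mm, rim 29 to 54 mm above the lower rim, tilted less than 0.12 rad; the lower pot stands upright (within 0.08 rad) on the bench (horizontal distance between pot_mid and mate_rim below 0.01 m and z of pot_mid in the frame of mate_rim between -0.026 and -0.001 m and angle between pot_mid's own z axis and vertical below 0.12 rad and angle between mate_rim's own z axis and vertical below 0.08 rad and height (world z) of mate_rim below 0.118 m and contact force between the fingers and pot below 0.1 N and linear speed of each of pot, mate below 0.02 m/s and value of joint switch above 0.8 rad); the robot touches nothing.
It fails at once if the pot is pressed or dropped into the other (over 90 N of wall contact in all: a push of about 12 N or a fall of some 20 mm) (contact force between pot and mate above 90 N).
It fails at once if the switch is on while the pot is not yet in the matching pot (value of joint switch above 0.5 rad and horizontal distance between pot_mid and mate_rim above 0.03 m).
It fails at once if the jar is knocked more than 40 mm (distance of jar from where it was at the start of the episode above 0.04 m).
It also fails if it takes over 51 s, if anything falls off the work surface, if the arm or the gripper's body presses on something with over 40 N, if the wrist force passes 120 N, or if a joint passes its speed limit or range.

## Working session

There is one attempt and no reset: what is moved stays moved. The work goes in short steps, Python scripts to look and compute and a tool call to move; the robot and the scene stay as the last step left them, time stands still between calls to the robot, and variables do not carry over. Pictures are saved under pics/ and viewed, and the job is handed in when it is done.

Besides the shell and the picture viewer there is one more tool, called after "Emit:" as name(argument=value, ...) on one line, values as JSON. servo_tool: Moves the arm, as the interface text tells. Its arguments: {"type":"object","properties":{"steps":{"type":"string"}},"required":["steps"]}

```bash
mkdir -p pics
cat > h.py <<'E'
import numpy as np,cv2
from cell import sensors, read_camera, get_calibration, order
def shot(n,f):
    c=get_calibration(n); p,d=read_camera(n); cv2.imwrite(f'pics/{f}.png',p); np.savez(f'pics/{f}.npz',p=p,d=d,mtx=c['mtx'],R=c['R'],t=c['t']); return p,d,c
def world(f):
    z=np.load(f'pics/{f}.npz'); d=z['d']; v,u=np.mgrid[:400,:640]; K=z['mtx']
    P=np.stack([(u-K[0,2])/K[0,0]*d,(v-K[1,2])/K[1,1]*d,d],-1)
    return z['p'],d,(P-z['t'].ravel())@z['R']
E
python3 - <<'E'
from h import *
print({k:np.round(v,3) for k,v in sensors.state().items()})
shot('scene','s0');shot('top','t0')
c=get_calibration('top');print(c)
E
```

```text
{'t': np.float64(0.0), 'joints': array([ 1.051,  0.492,  1.559,  0.   ,  1.092, -0.106]), 'qvel': array([ 0.   ,  0.002,  0.002, -0.002, -0.001,  0.001]), 'tau': array([ 4.0000e-03, -6.1265e+01, -2.5820e+01,  6.9000e-02,  4.8000e-02,
       -0.0000e+00]), 'eef_pos': array([251.172, 572.069, 214.069]), 'tcp_rot': array([-1.699,  1.57 , -2.112]), 'ft_force': array([ 0.06 , -0.218, -0.456]), 'moment': array([ 0.004, -0.037,  0.035]), 'opening': np.float64(0.999)}
{'mtx': array([[368.57738458,   0.        , 313.67145132],
       [  0.        , 368.57738458, 193.6330702 ],
       [  0.        ,   0.        ,   1.        ]]), 'R': array([[ 1.60233042e-04, -9.99977706e-01,  6.67542513e-03],
       [-9.97024592e-01, -6.74320996e-04, -7.70811851e-02],
       [ 7.70839680e-02, -6.64321206e-03, -9.97002472e-01]]), 't': array([ -20.28898233,  562.57071729, 1038.3624141 ])}
```

View pics/t0.png

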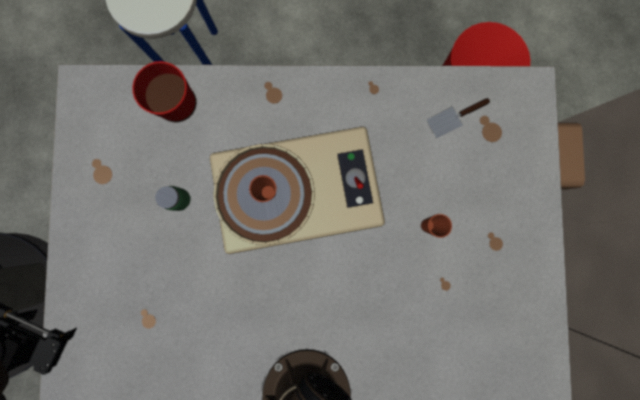

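View pics/s0.png

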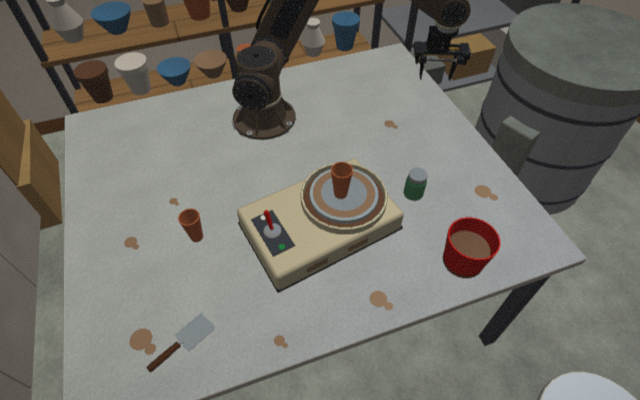

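The top view shows the pot on the wheel head at (263,188), the mate at (437,225), the switch at (355,180) and the jar at (172,197). Next I'll measure them with depth.

```bash
python3 - <<'E'
from h import *
from scipy.optimize import least_squares
for f in('t0','s0'):
    p,d,W=world(f)
    hsv=cv2.cvtColor(p,cv2.COLOR_BGR2HSV); 
    print(f)
    boxes={'t0':dict(pot=(240,170,290,205),mate=(415,205,460,245)),'s0':dict(pot=(322,155,362,205),mate=(172,203,212,247))}[f]
    for n,(a,b,c,e) in boxes.items():
        w=W[b:e,a:c].reshape(-1,3); dd=d[b:e,a:c].ravel(); w=w[dd>0]
        z0=125 if n=='pot' else 0
        for lo,hi in((100,118),(60,80),(30,50)):
            s=w[(w[:,2]>z0+lo)&(w[:,2]<z0+hi)]
            if len(s)<8: print(n,lo,len(s));continue
            def rr(x): 
                return np.hypot(s[:,0]-x[0],s[:,1]-x[1])-(20+12*np.clip(s[:,2]-z0,0,110)/110)
            r=least_squares(rr,s[:,:2].mean(0),loss='soft_l1',f_scale=2)
            print(n,lo,len(s),np.round(r.x,1),'mean',s.mean(0).round(1),'zmax',s[:,2].max().round(1),np.round(np.sqrt(np.mean(r.fun**2)),1))
    # wheel housing: z~90
    m=(abs(W[...,2]-90)<6)&(W[...,0]>350)&(W[...,0]<1000)&(d>0)
    pts=W[m][:,:2].astype(np.float32); 
    # table and plate
    m2=((abs(W[...,2]-97)<25))&(W[...,0]>350)&(W[...,0]<1000)
    n_,lab,st,ce=cv2.connectedComponentsWithStats(m2.astype(np.uint8)); k=1+np.argmax(st[1:,4]); 
    q=W[lab==k][:,:2].astype(np.float32); print(cv2.minAreaRect(q),len(q))
    red=(hsv[...,1]>150)&((hsv[...,0]<8)|(hsv[...,0]>172))&(W[...,2]>105)&(W[...,2]<180)
    a,b,c,e=(338,150,375,205) if f=='t0' else (252,200,292,245)
    v,u=np.nonzero(red[b:e,a:c]); s=W[b:e,a:c][v,u]; print('switch',len(s),s.mean(0).round(1),s[np.argsort(-s[:,2])][:6].round(1))
E
python3 -c "
import cv2
a=cv2.imread('pics/t0.png')[120:260,200:460];cv2.imwrite('pics/t0c.png',cv2.resize(a,None,fx=3,fy=3,interpolation=2))
a=cv2.imread('pics/s0.png')[140:290,160:420];cv2.imwrite('pics/s0c.png',cv2.resize(a,None,fx=3,fy=3,interpolation=2))"
```

```text
t0
pot 100 178 [557.7  97.9] mean [560.7 103.  234.5] zmax 238.6 3.0
pot 60 71 [556.2  95.6] mean [565.5 109.5 194.9] zmax 204.9 2.7
pot 30 53 [556.2  95.4] mean [564.6 108.2 165.7] zmax 174.5 2.5
mate 100 166 [ 472.8 -347.6] mean [ 472.9 -352.3  108.7] zmax 114.9 3.0
mate 60 90 [ 473.4 -345.8] mean [ 472.5 -356.3   70.2] zmax 79.9 2.4
mate 30 71 [ 472.7 -345.9] mean [ 472.9 -355.2   40.1] zmax 49.7 2.4
((571.384521484375, 28.02642822265625), (280.4600524902344, 440.4598388671875), 10.326903343200684) 11268
switch 46 [ 578.1 -132.   157.1] [[ 578.  -134.4  166.8]
 [ 570.6 -132.   165.7]
 [ 578.1 -132.1  165.6]
 [ 575.6 -132.1  165.4]
 [ 575.7 -134.6  165.2]
 [ 570.7 -134.6  165. ]]
s0
pot 100 142 [561.7  97.5] mean [561.1  97.4 231. ] zmax 237.6 2.7
pot 60 142 [562.   97.2] mean [562.   97.5 195.3] zmax 204.9 2.5
pot 30 60 [560.2  97.8] mean [578.   90.5 165.2] zmax 174.2 1.2
mate 100 139 [ 476.9 -351.6] mean [ 475.  -350.7  106.7] zmax 112.1 2.8
mate 60 124 [ 477.1 -351. ] mean [ 475.2 -351.6   70.6] zmax 79.7 2.7
mate 30 52 [ 474.7 -351.8] mean [ 490.4 -349.4   41.9] zmax 49.8 1.3
((574.8512573242188, 25.393875122070312), (281.5320129394531, 439.341552734375), 10.434671401977539) 8144
switch 80 [ 587.7 -134.8  143.8] [[ 586.9 -138.4  165.5]
 [ 576.2 -135.5  164.8]
 [ 576.6 -141.6  163.5]
 [ 578.4 -136.3  163.3]
 [ 575.9 -132.7  163.1]
 [ 573.4 -137.9  162.4]]
```

View pics/t0c.png

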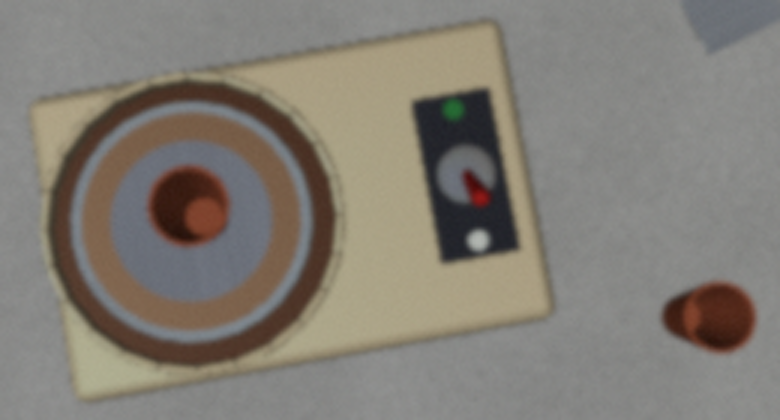

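View pics/s0c.png

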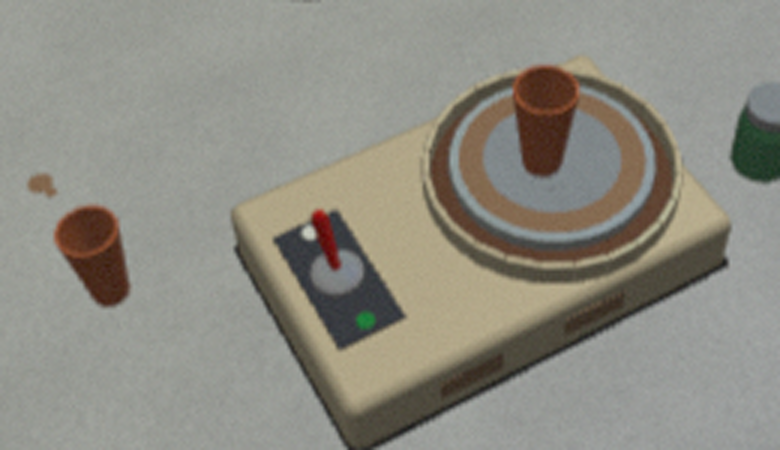

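```bash
cat >> h.py <<'E'
from scipy.spatial.transform import Rotation as Ro
def tool():
    s=sensors.state(); return Ro.from_euler('xyz',s['tcp_rot']).as_matrix(),np.array(s['eef_pos']),s
def go(target,yd=None):
    R,p,s=tool(); print('t',s['t'].round(2),'p',p.round(1),'q',np.round(s['joints'],2),'F',np.round(s['ft_force'],1),'open',round(float(s['opening'])*95.1,1))
    if target is not None: print('shift tool',(R.T@(np.array(target)-p)).round(1))
    if yd is not None:
        x=np.array([0,0,-1.]);y=np.array([*yd,0.]);y/=np.linalg.norm(y)
        if y@R[:,1]<0:y=-y
        T=np.stack([x,y,np.cross(x,y)],1)
        print('turn tool',Ro.from_matrix(R.T@T).as_rotvec().round(3))
    print('R',R.round(3).tolist())
E
python3 - <<'E'
from h import *
go((559,97,330),(1,0)); go((559,97,330),(0,1))
E
```

```text
Traceback (most recent call last):
  File "h.py", line 13, in go
    R,p,s=tool(); print('t',s['t'].round(2),'p',p.round(1),'q',np.round(s['joints'],2),'F',np.round(s['ft_force'],1),'open',round(float(s['opening'])*95.1,1))
                            ^^^^^^^^^^^^
AttributeError: 'float' object has no attribute 'round'
```

```bash
sed -i "s/s\['t'\].round(2)/round(s['t'],2)/" h.py
python3 - <<'E'
from h import *
go((559,97,330),(1,0)); go((559,97,330),(0,1))
c=get_calibration('wrist'); R,p,s=tool(); C=-np.array(c['R']).T@np.array(c['t']).ravel(); print('cam in tool',R.T@(C-p), 'axes in tool',(R.T@np.array(c['R']).T).round(2).tolist())
E
```

```text
t 0.1 p [251.2 572.1 214.2] q [ 1.05  0.49  1.56 -0.    1.09 -0.11] F [ 0.1  0.4 -1.3] open 95.1
shift tool [-115.6 -311.3  472.8]
turn tool [1.157e+00 0.000e+00 1.000e-03]
R [[-0.0, 0.402, 0.916], [-0.001, 0.916, -0.402], [-1.0, -0.001, -0.0]]
t 0.1 p [251.2 572.1 214.2] q [ 1.05  0.49  1.56 -0.    1.09 -0.11] F [ 0.1  0.4 -1.3] open 95.1
shift tool [-115.6 -311.3  472.8]
turn tool [-0.414 -0.     0.001]
R [[-0.0, 0.402, 0.916], [-0.001, 0.916, -0.402], [-1.0, -0.001, -0.0]]
cam in tool [-169.11168012    0.81321837  -78.86818549] axes in tool [[-0.0, -0.28, 0.96], [1.0, -0.0, 0.0], [0.0, 0.96, 0.28]]
```

Emit:
servo_tool(steps="-38 0 0 -0.138 0 0 95;-38 0 0 -0.138 0 0 95;-38 0 0 -0.138 0 0 95;0 -42 26 0 0 0 95;0 -42 26 0 0 0 95;0 -42 26 0 0 0 95;0 -42 26 0 0 0 95;0 -42 26 0 0 0 95")

```text
t: 0.9
eef_pos: [384.5, 362.7, 329.8]
tcp_rot: [-2.109, 1.564, -2.082]
ft_force: [0.7, 0.0, 1.6]
opening: 0.998
```

Run:
```python
from h import *
go((559,97,330),(0,1))
```

```text
t 0.9 p [384.5 362.7 329.8] q [ 0.63  0.25  1.62 -0.    1.28 -0.96] F [0.7 0.  1.6] open 94.9
shift tool [   0.8 -270.2  167.3]
turn tool [ 0.027 -0.003  0.006]
R [[-0.003, -0.027, 1.0], [-0.006, 1.0, 0.027], [-1.0, -0.006, -0.003]]
```

Emit:
servo_tool(steps="0 -39 24 0.01 0 0 95;0 -39 24 0.01 0 0 95;0 -39 24 0.007 0 0.003 95;0 -39 24 0 0 0.003 95;0 -39 24 0 0 0 95;0 -39 24 0 0 0 95;0 -37 23 0 0 0 95;0 0 0 0 0 0 95")

```text
t: 1.7
eef_pos: [559.4, 75.5, 328.2]
tcp_rot: [-3.048, 1.565, -3.054]
ft_force: [-0.7, 0.3, -0.4]
opening: 1.0
```

Run:
```python
from h import *
go((559,97,330),(0,1))
shot('wrist','w1')
```

```text
t 1.7 p [559.4  75.5 328.2] q [ 0.02  0.31  1.54 -0.    1.3  -1.55] F [-0.7  0.3 -0.4] open 95.1
shift tool [-1.8 21.5 -0.6]
turn tool [-0.006 -0.006  0.001]
R [[-0.006, 0.006, 1.0], [-0.001, 1.0, -0.006], [-1.0, -0.001, -0.006]]
```

View pics/w1.png

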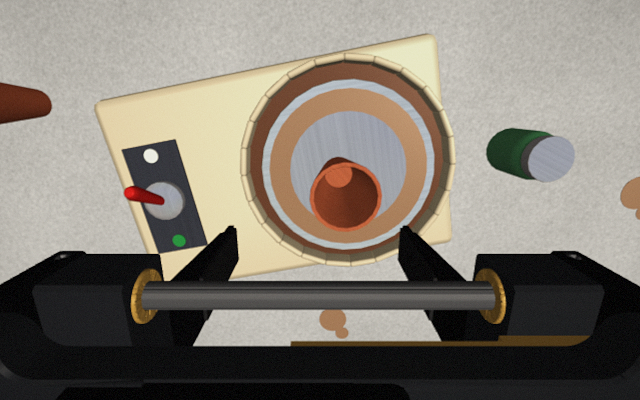

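The wrist view shows the pot's mouth at about (345,197) between the open fingers, with the switch at (160,198). I'll measure the pot here.

```bash
cat >> h.py <<'E'
from scipy.optimize import least_squares
def rimfit(f,guess,zr):
    p,d,W=world(f)
    s=W[(d>0)&(abs(W[...,2]-zr)<7)&(np.hypot(W[...,0]-guess[0],W[...,1]-guess[1])<45)]
    r=least_squares(lambda x:np.hypot(s[:,0]-x[0],s[:,1]-x[1])-x[2],[*guess,30],loss='soft_l1',f_scale=2)
    print(f,'rim',len(s),r.x.round(1),'zmean',s[:,2].mean().round(1),'zmax',s[:,2].max().round(1)); return r.x
E
python3 - <<'E'
from h import *
rimfit('w1',(559,97),235)
p,d,W=world('w1')
for u,v in((345,160),(400,170),(345,200),(178,203)): print(u,v,W[v,u].round(1))
m=(abs(W[...,2]-125)<3)&(abs(W[...,1]-100)<120)&(W[...,0]<650)&(d>0)
(x,r)=cv2.minEnclosingCircle(W[m][:,:2].astype(np.float32)); print(x,r)
go((559,97,330),(0,1))
E
```

```text
w1 rim 1167 [558.   99.9  29.2] zmean 233.3 zmax 236.5
345 160 [532.5 103.9 186.9]
400 170 [555.  175.6 125.2]
345 200 [578.6 106.  171.4]
178 203 [ 601.6 -107.3  103.1]
(555.759765625, 112.04436492919922) 104.67778778076172
t 1.75 p [558.4  77.2 328.3] q [ 0.02  0.31  1.54  0.    1.3  -1.55] F [-1.2 -0.2  0.5] open 95.1
shift tool [-1.7 19.8  0.5]
turn tool [-0.005 -0.006 -0.   ]
R [[-0.006, 0.005, 1.0], [0.0, 1.0, -0.005], [-1.0, 0.0, -0.006]]
```

Emit:
servo_tool(steps="0 11 0 -0.005 -0.006 0 95;0 10 0 0 0 0 95;0 0 0 0 0 0 95;25 0 0 0 0 0 95;25 0 0 0 0 0 95;20 0 0 0 0 0 95;10 0 0 0 0 0 95;0 0 0 0 0 0 95")

```text
t: 2.55
eef_pos: [555.4, 108.7, 247.5]
tcp_rot: [0.343, 1.568, 0.355]
ft_force: [-0.3, -0.2, 0.2]
opening: 0.998
```

Run:
```python
from h import *
go((558.5,99,208),(0,1))
```

```text
t 2.55 p [555.4 108.7 247.5] q [ 0.08  0.37  1.67  0.    1.1  -1.51] F [-0.3 -0.2  0.2] open 94.9
shift tool [39.5 -9.7  2.9]
turn tool [ 0.011  0.003 -0.001]
R [[0.003, -0.011, 1.0], [0.001, 1.0, 0.011], [-1.0, 0.001, 0.003]]
```

Emit:
servo_tool(steps="0 -5 1 0.01 0 0 95;0 -4 1 0 0.003 0 95;0 0 0 0 0 0 95;0 0 0 0 0 0 95;0 0 0 0 0 0 95;0 0 0 0 0 0 95;0 0 0 0 0 0 95;0 0 0 0 0 0 95")

```text
t: 3.35
eef_pos: [558.7, 99.4, 251.4]
tcp_rot: [0.261, 1.565, 0.262]
ft_force: [0.7, 0.2, -0.4]
opening: 0.998
```

Run:
```python
from h import *
go((558.5,99,208),(0,1))
```

```text
t 3.35 p [558.7  99.4 251.4] q [ 0.06  0.37  1.66  0.    1.11 -1.51] F [ 0.7  0.2 -0.4] open 94.9
shift tool [43.4 -0.5 -0.5]
turn tool [ 0.001  0.005 -0.001]
R [[0.005, -0.001, 1.0], [0.001, 1.0, 0.001], [-1.0, 0.001, 0.005]]
```

Emit:
servo_tool(steps="10 0 0 0 0 0 95;10 0 0 0 0.005 0 95;10 0 0 0 0 0 95;8 0 0 0 0 0 95;4 0 0 0 0 0 95;0 0 0 0 0 0 95;0 0 0 0 0 0 95;0 0 0 0 0 0 95")

```text
t: 4.15
eef_pos: [558.4, 99.6, 204.3]
tcp_rot: [2.666, 1.568, 2.667]
ft_force: [-0.5, -0.3, -0.4]
opening: 0.999
```

Run:
```python
from h import *
go((558.5,99,208),(0,1))
shot('wrist','w2');
```

```text
t 4.15 p [558.4  99.6 204.3] q [ 0.06  0.42  1.71  0.    1.01 -1.51] F [-0.5 -0.3 -0.4] open 95.0
shift tool [-3.7 -0.6  0.1]
turn tool [ 0.001 -0.002 -0.001]
R [[-0.002, -0.001, 1.0], [0.001, 1.0, 0.001], [-1.0, 0.001, -0.002]]
```

View pics/w2.png

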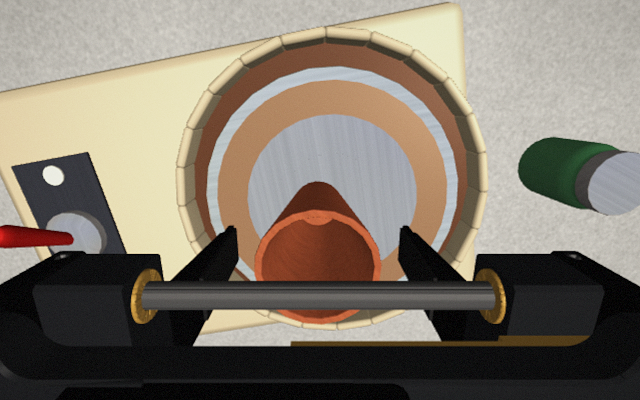

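The pot is centred between the fingers at (318,265). I'll check x with a rim fit while I raise the tool 4 mm and close.

Run:
```python
from h import *
rimfit('w2',(558.5,99),235)
```

```text
w2 rim 2794 [557.6 100.2  29.3] zmean 233.3 zmax 236.0
```

Emit:
servo_tool(steps="-4 0 0 0 0 0 95;0 0 0 0 0 0 95;0 0 0 0 0 0 80;0 0 0 0 0 0 70;0 0 0 0 0 0 50;0 0 0 0 0 0 50;0 0 0 0 0 0 50;0 0 0 0 0 0 50")

```text
t: 5.0
eef_pos: [558.8, 99.5, 209.9]
tcp_rot: [1.833, 1.57, 1.835]
ft_force: [0.4, -0.7, -0.5]
opening: 0.656
```

Run:
```python
from h import *
go((558.5,99,208),(0,1))
shot('wrist','w3');
rimfit('w3',(558.5,99),235)
```

```text
t 5.0 p [558.8  99.5 209.9] q [ 0.06  0.41  1.71  0.    1.02 -1.51] F [ 0.4 -0.7 -0.5] open 62.4
shift tool [ 1.9 -0.5 -0.3]
turn tool [ 0.001 -0.    -0.001]
R [[-0.0, -0.001, 1.0], [0.001, 1.0, 0.001], [-1.0, 0.001, -0.0]]
w3 rim 2949 [558.  100.4  30.2] zmean 234.0 zmax 242.0
```

View pics/w3.png

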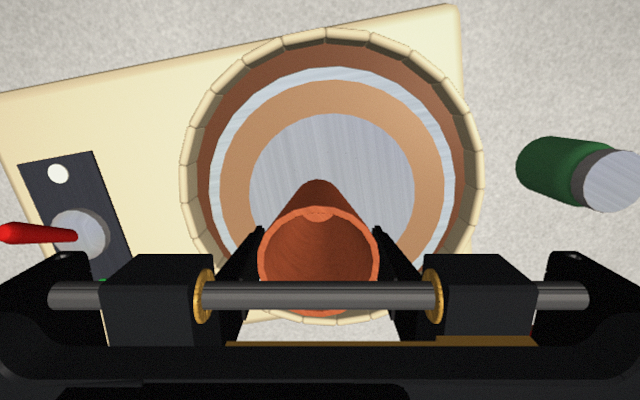

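The pot is gripped at 62.4 mm. Next is the lift.

Emit:
servo_tool(steps="-4 0 0 0 0 0 50;-10 0 0 0 0 0 50;-18 0 0 0 0 0 50;-22 0 0 0 0 0 50;-22 0 0 0 0 0 50;-14 0 0 0 0 0 50;-4 0 0 0 0 0 50;0 0 0 0 0 0 50")

```text
t: 5.85
eef_pos: [558.1, 99.6, 310.4]
tcp_rot: [2.272, 1.569, 2.274]
ft_force: [-0.7, -0.4, -2.2]
opening: 0.657
```

Run:
```python
from h import *
go((474,-349,300),(0,1))
shot('wrist','w4');R,p,s=tool()
rimfit('w4',p[:2],p[2]+25);
```

```text
t 5.85 p [558.1  99.6 310.4] q [ 0.06  0.32  1.57  0.    1.25 -1.51] F [-0.7 -0.4 -2.2] open 62.5
shift tool [   9.9 -448.5  -84.7]
turn tool [ 0.001 -0.001 -0.002]
R [[-0.001, -0.001, 1.0], [0.002, 1.0, 0.001], [-1.0, 0.002, -0.001]]
w4 rim 2983 [557.4 100.4  30.1] zmean 334.4 zmax 342.1
```

View pics/w4.png

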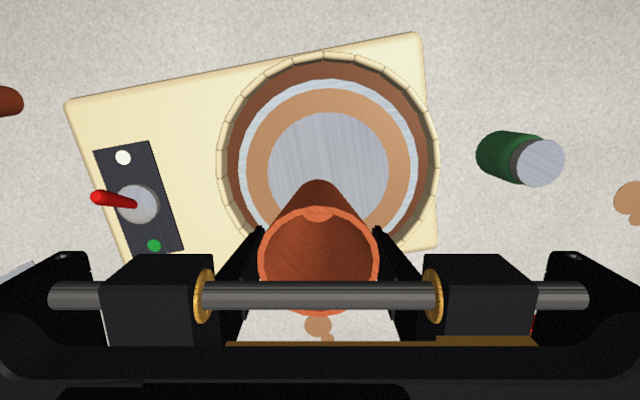

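The pot is firmly held with its mouth at (318,262), rim about 25 mm above the TCP. Now I'll traverse past the mate to x≈540 so that the wrist camera sees it.

Emit:
servo_tool(steps="0 -10 0 0 0 0 50;0 -22 0 0 0 0 50;0 -30 -2 0 0 0 50;0 -36 -2 0 0 0 50;0 -36 -2 0 0 0 50;0 -36 -2 0 0 0 50;0 -36 -2 0 0 0 50;0 -36 -2 0 0 0 50")

```text
t: 6.7
eef_pos: [543.5, -151.2, 303.0]
tcp_rot: [2.875, 1.558, 2.883]
ft_force: [1.2, -0.3, -2.1]
opening: 0.656
```

Run:
```python
from h import *
go((540,-349,305),(0,1))
```

```text
t 6.7 p [ 543.5 -151.2  303. ] q [-0.39  0.33  1.58 -0.    1.25 -1.97] F [ 1.2 -0.3 -2.1] open 62.4
shift tool [  -2.6 -197.8   -5.1]
turn tool [ 0.008 -0.012 -0.003]
R [[-0.012, -0.008, 1.0], [0.003, 1.0, 0.008], [-1.0, 0.003, -0.012]]
```

Emit:
servo_tool(steps="-2 -36 0 0.004 -0.006 0 50;0 -36 0 0.004 -0.006 0 50;0 -36 0 0 0 0 50;0 -28 0 0 0 0 50;0 -20 0 0 0 0 50;0 -10 0 0 0 0 50;0 -4 0 0 0 0 50;0 0 0 0 0 0 50")

```text
t: 7.5
eef_pos: [537.6, -335.8, 296.6]
tcp_rot: [2.431, 1.557, 2.424]
ft_force: [-0.6, 0.7, -1.6]
opening: 0.659
```

Run:
```python
from h import *
go((474,-349,305),(0,1))
shot('wrist','w5');R,p,s=tool()
rimfit('w5',p[:2],p[2]+25); rimfit('w5',(474,-349),110)
```

```text
t 7.5 p [ 537.6 -335.8  296.6] q [-0.66  0.44  1.41  0.    1.3  -2.23] F [-0.6  0.7 -1.6] open 62.7
shift tool [ -7.9 -13.6 -63.6]
turn tool [-0.007 -0.01  -0.009]
R [[-0.01, 0.007, 1.0], [0.009, 1.0, -0.007], [-1.0, 0.009, -0.01]]
w5 rim 2964 [ 537.1 -335.2   30.2] zmean 320.7 zmax 328.6
w5 rim 733 [ 473.3 -349.3   29.2] zmean 108.3 zmax 111.5
```

View pics/w5.png

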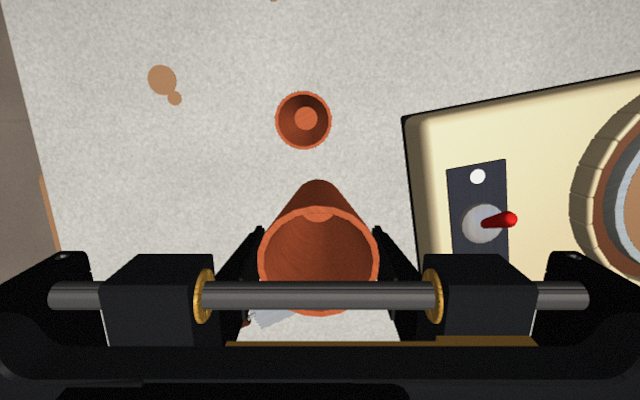

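The mate's mouth shows at (303,120) and the held pot at (318,262). The target TCP is about (474,-350).

Emit:
servo_tool(steps="0 -4 -10 -0.007 -0.01 -0.009 50;0 -5 -18 0 0 0 50;0 -3 -18 0 0 0 50;0 -2 -12 0 0 0 50;0 0 -4 0 0 0 50;0 0 0 0 0 0 50;0 0 0 0 0 0 50;0 0 0 0 0 0 50")

```text
t: 8.35
eef_pos: [473.1, -345.4, 298.0]
tcp_rot: [-0.742, 1.566, -0.734]
ft_force: [0.4, 0.3, -1.2]
opening: 0.655
```

Run:
```python
from h import *
go((474,-350,230),(0,1))
```

```text
t 8.35 p [ 473.1 -345.4  298. ] q [-0.74  0.36  1.55  0.    1.23 -2.32] F [ 0.4  0.3 -1.2] open 62.3
shift tool [68.  -4.4  0.7]
turn tool [0.008 0.004 0.003]
R [[0.004, -0.008, 1.0], [-0.003, 1.0, 0.008], [-1.0, -0.003, 0.004]]
```

Emit:
servo_tool(steps="8 -2 0 0.008 0.004 0.003 50;14 -2 0 0 0 0 50;16 0 0 0 0 0 50;14 0 0 0 0 0 50;8 0 0 0 0 0 50;4 0 0 0 0 0 50;0 0 0 0 0 0 50;0 0 0 0 0 0 50")

```text
t: 9.15
eef_pos: [475.2, -349.7, 228.4]
tcp_rot: [2.565, 1.568, 2.565]
ft_force: [-0.2, -0.0, 0.2]
opening: 0.656
```

Run:
```python
from h import *
go((474,-350,200),(0,1))
shot('wrist','w6');shot('scene','s6');R,p,s=tool()
rimfit('w6',p[:2],p[2]+25); rimfit('w6',(474,-349),110);rimfit('s6',p[:2],p[2]+25); rimfit('s6',(474,-349),110)
a=cv2.imread('pics/s6.png')[120:280,120:290];cv2.imwrite('pics/s6c.png',cv2.resize(a,None,fx=3.5,fy=3.5,interpolation=2))
```

```text
t 9.15 p [ 475.2 -349.7  228.4] q [-0.75  0.43  1.63 -0.    1.09 -2.32] F [-0.2 -0.   0.2] open 62.4
shift tool [28.4 -0.4 -1.1]
turn tool [-0.    -0.002 -0.001]
R [[-0.002, 0.0, 1.0], [0.001, 1.0, -0.0], [-1.0, 0.001, -0.002]]
w6 rim 2948 [ 474.5 -348.8   30.2] zmean 252.6 zmax 260.7
w6 rim 552 [ 472.7 -349.4   29.3] zmean 108.6 zmax 111.1
s6 rim 165 [ 478.6 -351.    29.9] zmean 251.7 zmax 260.0
s6 rim 80 [ 476.3 -351.1   29.2] zmean 107.8 zmax 112.9
```

View pics/w6.png

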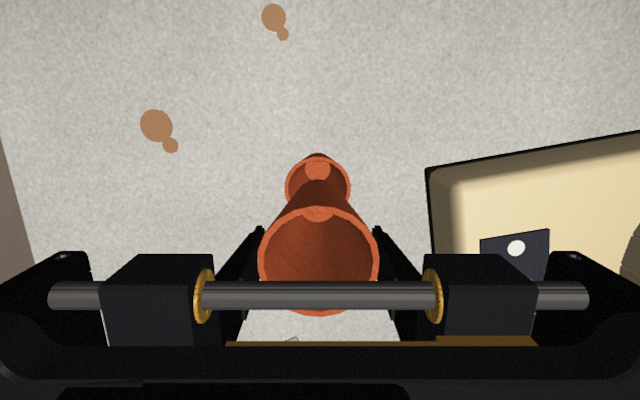

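View pics/s6c.png

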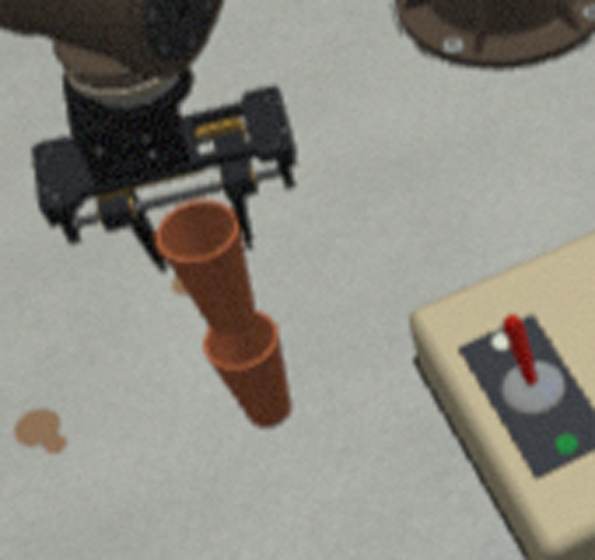

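Both cameras agree that the pot needs to move about 2 mm in -x. I'll correct that and lower partway, to foot ≈ 65 mm.

Emit:
servo_tool(steps="0 -0.3 -1.8 0 0 0 50;6 0 0 0 0 0 50;10 0 0 0 0 0 50;12 0 0 0 0 0 50;12 0 0 0 0 0 50;10 0 0 0 0 0 50;6 0 0 0 0 0 50;0 0 0 0 0 0 50")

```text
t: 10.05
eef_pos: [472.9, -349.9, 167.6]
tcp_rot: [2.602, 1.568, 2.602]
ft_force: [0.9, -0.6, -1.5]
opening: 0.655
```

Run:
```python
from h import *
go((473.5,-350,130),(0,1))
```

```text
t 10.05 p [ 472.9 -349.9  167.6] q [-0.75  0.49  1.7  -0.    0.95 -2.32] F [ 0.9 -0.6 -1.5] open 62.3
shift tool [37.6 -0.2  0.7]
turn tool [-0.    -0.002 -0.001]
R [[-0.002, 0.0, 1.0], [0.001, 1.0, -0.0], [-1.0, 0.001, -0.002]]
```

Emit:
servo_tool(steps="4 0 0.3 0 0 0 50;6 0 0 0 0 0 50;6 0 0 0 0 0 50;6 0 0 0 0 0 50;5 0 0 0 0 0 50;3 0 0 0 0 0 50;0 0 0 0 0 0 50;0 0 0 0 0 0 50")

```text
t: 10.85
eef_pos: [473.6, -350.2, 135.5]
tcp_rot: [2.828, 1.57, 2.828]
ft_force: [0.3, -0.8, -2.1]
opening: 0.658
```

Run:
```python
from h import *
go((473.5,-350,124),(0,1))
shot('scene','s7')
a=cv2.imread('pics/s7.png')[120:280,120:290];cv2.imwrite('pics/s7c.png',cv2.resize(a,None,fx=3.5,fy=3.5,interpolation=2))
```

```text
t 10.85 p [ 473.6 -350.2  135.5] q [-0.75  0.53  1.73 -0.    0.88 -2.32] F [ 0.3 -0.8 -2.1] open 62.6
shift tool [11.5  0.2 -0.1]
turn tool [-0.    -0.001 -0.   ]
R [[-0.001, 0.0, 1.0], [0.0, 1.0, -0.0], [-1.0, 0.0, -0.001]]
```

View pics/s7c.png

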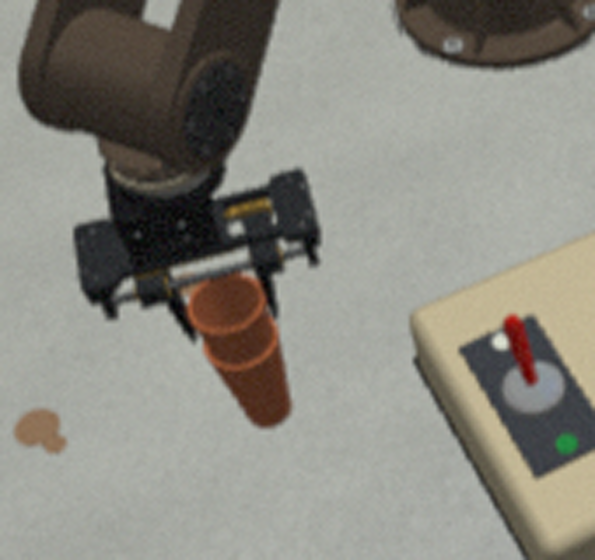

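The pot is in the mouth and concentric, with the foot at about 50 mm. Creeping down.

Emit:
servo_tool(steps="1.5 0 0 0 0 0 50;1.5 0 0 0 0 0 50;1.5 0 0 0 0 0 50;1.5 0 0 0 0 0 50;0 0 0 0 0 0 50;0 0 0 0 0 0 50;0 0 0 0 0 0 50;0 0 0 0 0 0 50")

```text
t: 11.7
eef_pos: [473.8, -350.4, 129.7]
tcp_rot: [-1.961, 1.57, -1.961]
ft_force: [-0.1, -0.5, -2.2]
opening: 0.655
```

Emit:
servo_tool(steps="0.8 0 0 0 0 0 50;0.8 0 0 0 0 0 50;0.6 0 0 0 0 0 50;0 0 0 0 0 0 50;0 0 0 0 0 0 50;0 0 0 0 0 0 50;0 0 0 0 0 0 50;0 0 0 0 0 0 50")

```text
t: 12.5
eef_pos: [473.8, -350.4, 127.4]
tcp_rot: [-1.583, 1.57, -1.583]
ft_force: [-0.2, -1.2, -1.3]
opening: 0.654
```

Emit:
servo_tool(steps="0.6 0 0 0 0 0 50;0.6 0 0 0 0 0 50;0 0 0 0 0 0 50;0 0 0 0 0 0 50;0 0 0 0 0 0 50;0 0 0 0 0 0 50;0 0 0 0 0 0 50;0 0 0 0 0 0 50")

```text
t: 13.3
eef_pos: [473.8, -350.3, 126.1]
tcp_rot: [-1.886, 1.57, -1.886]
ft_force: [0.3, -0.9, -1.9]
opening: 0.658
```

Emit:
servo_tool(steps="0.6 0 0 0 0 0 50;0.6 0 0 0 0 0 50;0 0 0 0 0 0 50;0 0 0 0 0 0 50;0 0 0 0 0 0 50;0 0 0 0 0 0 50;0 0 0 0 0 0 50;0 0 0 0 0 0 50")

```text
t: 14.1
eef_pos: [473.7, -350.2, 124.8]
tcp_rot: [-2.185, 1.57, -2.185]
ft_force: [0.2, 0.1, -1.7]
opening: 0.654
```

Run:
```python
from h import *
go((473.5,-350,124),(0,1))
shot('wrist','w8');R,p,s=tool()
rimfit('w8',p[:2],p[2]+25)
for i in range(3): print(np.round(sensors.state()['ft_force'],1))
```

```text
t 14.1 p [ 473.7 -350.2  124.8] q [-0.75  0.54  1.74 -0.    0.85 -2.32] F [ 0.2  0.1 -1.7] open 62.2
shift tool [ 0.8  0.2 -0.2]
turn tool [-0. -0.  0.]
R [[-0.0, 0.0, 1.0], [-0.0, 1.0, -0.0], [-1.0, -0.0, -0.0]]
w8 rim 2951 [ 473.  -349.3   30.2] zmean 148.8 zmax 156.8
[-0.3 -0.  -1.3]
[-0.3 -0.  -1.3]
[-0.3 -0.  -1.3]
```

Foot is now about 39–40 mm, so any remaining drop is 4 mm at most. I'll take two more 1 mm steps and check the force.

Emit:
servo_tool(steps="0.6 0 0 0 0 0 50;0.6 0 0 0 0 0 50;0 0 0 0 0 0 50;0 0 0 0 0 0 50;0 0 0 0 0 0 50;0 0 0 0 0 0 50;0 0 0 0 0 0 50;0 0 0 0 0 0 50")

```text
t: 14.95
eef_pos: [473.7, -350.2, 123.5]
tcp_rot: [-2.619, 1.57, -2.619]
ft_force: [-0.3, 0.1, -1.1]
opening: 0.658
```

Emit:
servo_tool(steps="0.5 0 0 0 0 0 50;0 0 0 0 0 0 50;0 0 0 0 0 0 64;0 0 0 0 0 0 66;0 0 0 0 0 0 75;0 0 0 0 0 0 90;0 0 0 0 0 0 90;0 0 0 0 0 0 90")

```text
t: 15.75
eef_pos: [474.1, -350.7, 123.5]
tcp_rot: [-1.023, 1.569, -1.024]
ft_force: [0.5, 0.3, 0.8]
opening: 0.934
```

Run:
```python
from h import *
go((473.5,-350,124),(0,1))
shot('wrist','w9');R,p,s=tool()
rimfit('w9',p[:2],148)
```

```text
t 15.75 p [ 474.1 -350.7  123.5] q [-0.75  0.55  1.74 -0.    0.85 -2.32] F [0.5 0.3 0.8] open 88.8
shift tool [-0.5  0.7 -0.6]
turn tool [-0.     0.001  0.001]
R [[0.001, 0.0, 1.0], [-0.001, 1.0, -0.0], [-1.0, -0.001, 0.001]]
w9 rim 2405 [ 473.  -350.1   30. ] zmean 145.9 zmax 154.9
```

View pics/w9.png

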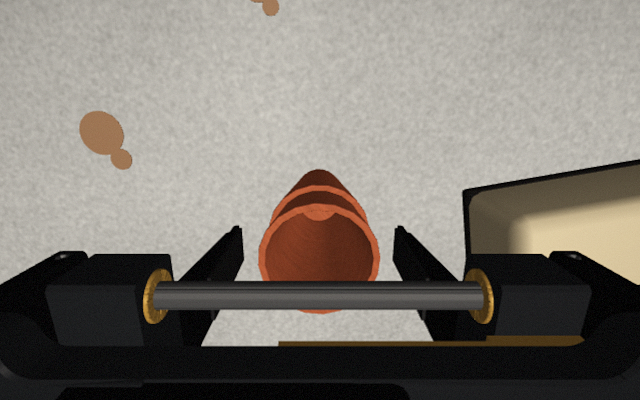

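The pot rests in the mate, free of the fingers: its rim is at (319,260) and the mate's rim shows behind it. Raise straight up.

Emit:
servo_tool(steps="-6 0 0 0 0 0 95;-14 0 0 0 0 0 95;-22 0 0 0 0 0 95;-30 0 0 0 0 0 95;-30 0 0 0 0 0 95;-22 0 0 0 0 0 95;-10 0 0 0 0 0 0;0 0 0 0 0 0 0")

```text
t: 16.6
eef_pos: [473.6, -350.1, 264.5]
tcp_rot: [-1.161, 1.57, -1.161]
ft_force: [-0.3, -0.1, -0.0]
opening: 0.888
```

Run:
```python
from h import *
go((535,-143,270),(0,1))
shot('wrist','w10');shot('scene','s10')
rimfit('w10',(473,-350),147);rimfit('w10',(473,-350),108)
a=cv2.imread('pics/s10.png')[120:280,120:290];cv2.imwrite('pics/s10c.png',cv2.resize(a,None,fx=3.5,fy=3.5,interpolation=2))
```

```text
t 16.6 p [ 473.6 -350.1  264.5] q [-0.75  0.39  1.59 -0.    1.16 -2.32] F [-0.3 -0.1 -0. ] open 84.4
shift tool [ -5.7 207.1  61.3]
turn tool [-0.     0.     0.001]
R [[0.0, 0.0, 1.0], [-0.001, 1.0, -0.0], [-1.0, -0.001, 0.0]]
w10 rim 979 [ 472.6 -349.4   29.2] zmean 145.5 zmax 148.6
w10 rim 553 [ 469.8 -349.4   26.4] zmean 108.5 zmax 114.9
```

View pics/s10c.png

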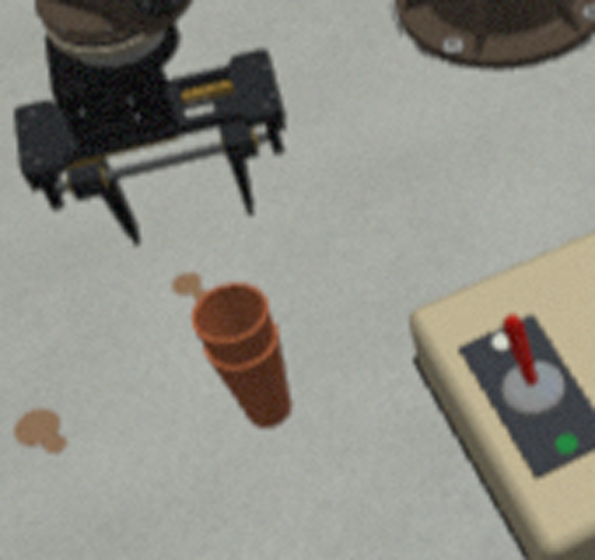

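Nested and upright, with the rim about 37 mm above the mate's rim. Now to the switch with shut fingers.

Emit:
servo_tool(steps="0 12 3 0 0 0 0;0 24 6 -0.05 0 0 0;0 30 7 -0.05 0 0 0;0 30 7 -0.05 0 0 0;0 30 7 -0.03 0 0 0;0 24 5 0 0 0 0;0 10 2 0 0 0 0;0 0 0 0 0 0 0")

```text
t: 17.5
eef_pos: [492.9, -176.1, 253.7]
tcp_rot: [2.348, 1.553, 2.535]
ft_force: [-0.6, 0.2, 0.4]
opening: 0.129
```

Run:
```python
from h import *
go((522,-144.5,230),(-.181,.983))
```

```text
t 17.5 p [ 492.9 -176.1  253.7] q [-0.47  0.31  1.74  0.    1.1  -2.23] F [-0.6  0.2  0.4] open 12.3
shift tool [23.6 25.4 34.8]
turn tool [ 0.004 -0.012 -0.013]
R [[-0.015, -0.185, 0.983], [0.01, 0.983, 0.185], [-1.0, 0.013, -0.012]]
```

Emit:
servo_tool(steps="2 6 8 0.004 -0.012 -0.013 0;2 9 12 0 0 0 0;2 6 9 0 0 0 0;0 3 4 0 0 0 0;0 0 0 0 0 0 0;0 0 0 0 0 0 0;0 0 0 0 0 0 0;0 0 0 0 0 0 0")

```text
t: 18.3
eef_pos: [523.8, -146.6, 245.7]
tcp_rot: [-2.223, 1.569, -2.044]
ft_force: [-0.0, -0.3, -0.8]
opening: 0.003
```

Run:
```python
from h import *
go((522,-144.5,148),(-.181,.983))
shot('wrist','w11')
p,d,W=world('w11'); hsv=cv2.cvtColor(p,cv2.COLOR_BGR2HSV)
red=(hsv[...,1]>170)&((hsv[...,0]<6)|(hsv[...,0]>174))&(W[...,2]>110)&(W[...,2]<180)&(abs(W[...,1]+135)<50)&(abs(W[...,0]-590)<60)
s=W[red]; print(len(s)); 
if len(s): print(s.mean(0), s[s[:,2]>150].mean(0))
```

```text
t 18.3 p [ 523.8 -146.6  245.7] q [-0.39  0.34  1.72 -0.    1.08 -2.14] F [-0.  -0.3 -0.8] open 0.3
shift tool [97.7  2.5 -1.3]
turn tool [-0.003 -0.001  0.001]
R [[-0.001, -0.178, 0.984], [-0.001, 0.984, 0.178], [-1.0, -0.001, -0.001]]
0
```

View pics/w11.png

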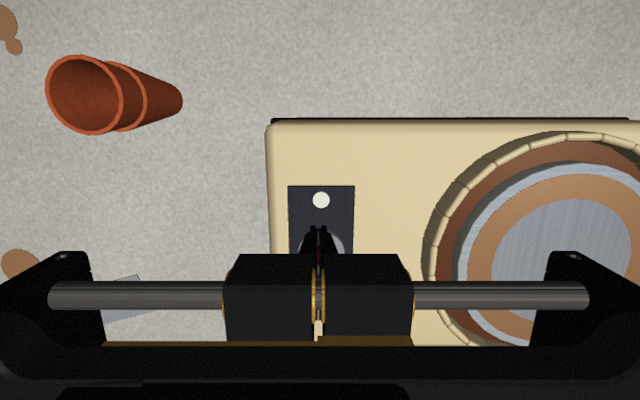

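The white dot at (320,200) lines up with the shut fingers at (318,240). Descend on the white-dot side.

Emit:
servo_tool(steps="8 1 -2 0 0 0 0;16 1 -1 0 0 0 0;20 0 0 0 0 0 0;20 0 0 0 0 0 0;16 0 0 0 0 0 0;8 0 0 0 0 0 0;0 0 0 0 0 0 0;0 0 0 0 0 0 0")

```text
t: 19.15
eef_pos: [518.6, -145.9, 153.3]
tcp_rot: [-1.637, 1.569, -1.459]
ft_force: [-0.4, 0.8, 1.2]
opening: 0.003
```

Run:
```python
from h import *
go((598,-130.5,147),(-.181,.983))
shot('scene','s11')
a=cv2.imread('pics/s11.png')[150:290,200:350];cv2.imwrite('pics/s11c.png',cv2.resize(a,None,fx=4,fy=4,interpolation=2))
```

```text
t 19.15 p [ 518.6 -145.9  153.3] q [-0.4   0.44  1.84 -0.    0.86 -2.14] F [-0.4  0.8  1.2] open 0.3
shift tool [ 6.3  1.2 80.8]
turn tool [-0.005 -0.     0.002]
R [[0.0, -0.176, 0.984], [-0.002, 0.984, 0.176], [-1.0, -0.002, -0.0]]
```

View pics/s11c.png

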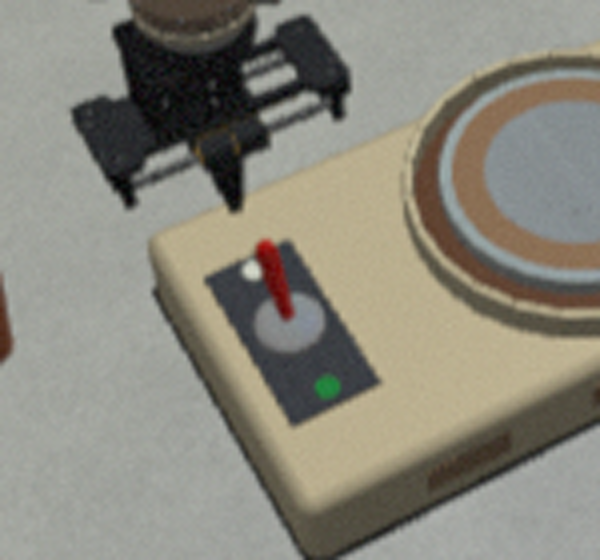

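Fingers sit in line behind the bat (tip at (266,248) in the crop). Lower 7 mm and start the push.

Emit:
servo_tool(steps="4 0.6 6 -0.005 0 0 0;3 0.6 9 0 0 0 0;0 0 9 0 0 0 0;0 0 9 0 0 0 0;0 0 8 0 0 0 0;0 0 8 0 0 0 0;0 0 8 0 0 0 0;0 0 6 0 0 0 0")

```text
t: 20.0
eef_pos: [585.0, -132.4, 148.5]
tcp_rot: [-2.003, 1.567, -1.819]
ft_force: [0.3, -0.1, 0.3]
opening: 0.002
```

Run:
```python
from h import *
go((598,-130.5,147),(-.181,.983))
shot('scene','s12')
a=cv2.imread('pics/s12.png')[150:290,200:350];cv2.imwrite('pics/s12c.png',cv2.resize(a,None,fx=4,fy=4,interpolation=2))
```

```text
t 20.0 p [ 585.  -132.4  148.5] q [-0.33  0.53  1.69 -0.    0.92 -2.08] F [ 0.3 -0.1  0.3] open 0.2
shift tool [ 1.5 -0.5 13.2]
turn tool [ 0.002 -0.001  0.003]
R [[-0.001, -0.183, 0.983], [-0.003, 0.983, 0.183], [-1.0, -0.003, -0.001]]
```

View pics/s12c.png

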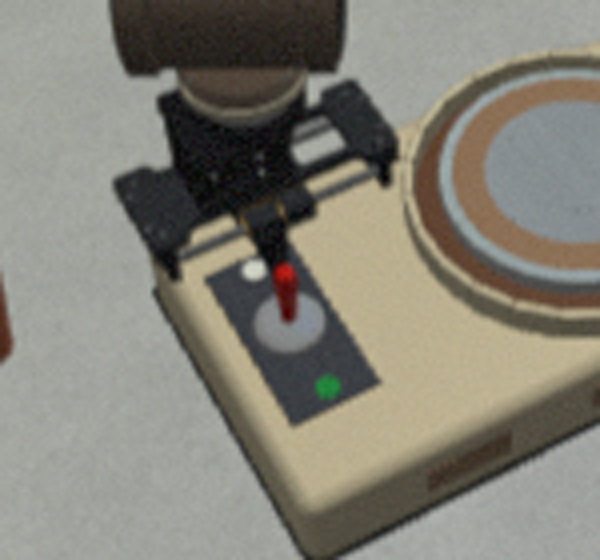

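The bat is near upright, so I'll push on past centre and then back off.

Emit:
servo_tool(steps="0 0 6 0 0 0 0;0 0 6 0 0 0 0;0 0 5 0 0 0 0;0 0 3 0 0 0 0;0 0 0 0 0 0 0;0 0 -8 0 0 0 0;0 0 -16 0 0 0 0;0 0 -16 0 0 0 0")

```text
t: 20.85
eef_pos: [562.8, -136.3, 147.9]
tcp_rot: [-3.032, 1.558, -2.846]
ft_force: [0.0, -0.6, 0.2]
opening: 0.005
```

Run:
```python
from h import *
go((530,-144,200),(-.181,.983))
shot('scene','s13')
a=cv2.imread('pics/s13.png')[150:290,160:350];cv2.imwrite('pics/s13c.png',cv2.resize(a,None,fx=4,fy=4,interpolation=2))
```

```text
t 20.85 p [ 562.8 -136.3  147.9] q [-0.35  0.51  1.74 -0.01  0.91 -2.1 ] F [ 0.  -0.6  0.2] open 0.5
shift tool [-51.6  -1.5 -34.4]
turn tool [ 0.004 -0.013  0.001]
R [[-0.013, -0.185, 0.983], [-0.004, 0.983, 0.185], [-1.0, -0.001, -0.013]]
```

View pics/s13c.png

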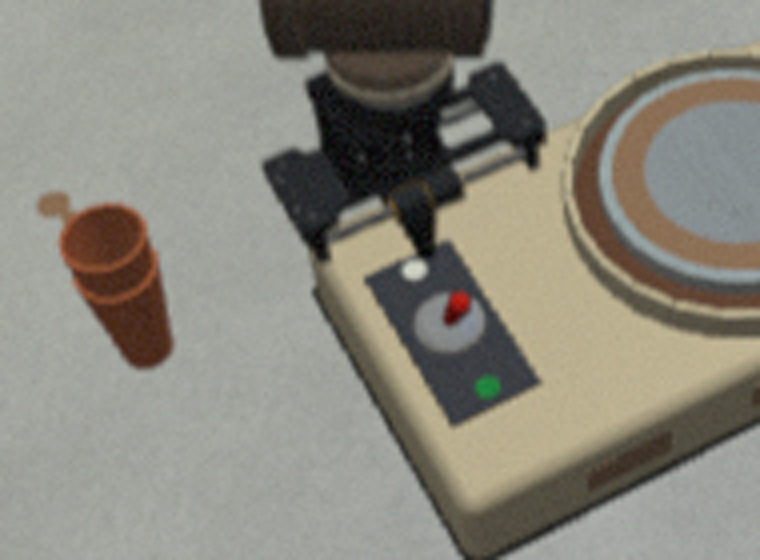

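The switch is over to the green side. Retreat upward and verify.

Emit:
servo_tool(steps="-6 0 -10 0 0 0 0;-14 0 -10 0 0 0 0;-20 0 -8 0 0 0 0;-20 0 -4 0 0 0 0;-14 0 0 0 0 0 0;-6 0 0 0 0 0 0;0 0 0 0 0 0 0;0 0 0 0 0 0 0")

```text
t: 21.7
eef_pos: [527.8, -142.8, 237.1]
tcp_rot: [-2.825, 1.561, -2.64]
ft_force: [0.7, -0.3, 0.9]
opening: 0.004
```

Run:
```python
from h import *
go(None)
shot('scene','s14')
p,d,W=world('s14'); hsv=cv2.cvtColor(p,cv2.COLOR_BGR2HSV)
red=(hsv[...,1]>150)&((hsv[...,0]<8)|(hsv[...,0]>172))&(W[...,2]>105)&(W[...,2]<180)&(abs(W[...,1]+130)<40)&(abs(W[...,0]-600)<60)
s=W[red];print(len(s),'tip',s[s[:,2]>150].mean(0).round(1),s[:,2].max().round(1)); rel=(s[s[:,2]>150].mean(0)[:2]-[603.8,-132])@[.983,.181]; print('x_w',rel)
rimfit('s14',(474,-349),147.5);rimfit('s14',(474,-349),107)
```

```text
t 21.7 p [ 527.8 -142.8  237.1] q [-0.38  0.36  1.72 -0.01  1.07 -2.13] F [ 0.7 -0.3  0.9] open 0.4
R [[-0.009, -0.184, 0.983], [-0.005, 0.983, 0.184], [-1.0, -0.003, -0.01]]
26 tip [ 629.6 -127.6  160.5] 167.4
x_w 26.127822352376626
s14 rim 115 [ 476.3 -351.4   29.4] zmean 145.1 zmax 151.0
s14 rim 136 [ 478.4 -350.9   27.5] zmean 107.8 zmax 114.0
```

View pics/s14.png

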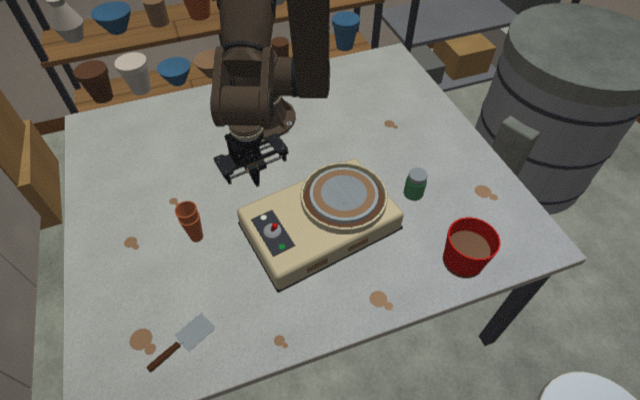

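The switch tip is at x_w ≈ +26 mm (on), the pots are nested at (190,220), the jar at (416,184) hasn't moved and the arm is clear. Handing in.

```bash
python3 -c "
from cell import order; print(order.job_done())"
```

```text
the job is handed in; nothing more can be done
None
```

The job is handed in, after about 22 s of the 51 s allowed; the hand-in reports no verdict.

I took the pot off the wheel head, lowered it into the matching pot, let it go and raised the gripper clear. Only then did I push the red switch past centre from the white-dot side with the shut fingers and back the arm off.

My last checks:
- **Pots:** they are nested and look upright. The upper rim stands about 37 mm above the lower one. The rim centres differ by about 2–3 mm, but part of the lower rim is hidden, so that figure is rough.
- **Switch:** its end is about 26 mm to the green-dot side, close to the 30 mm expected at the stop. This comes from only 26 depth pixels, but the pictures show the same.
- **Jar and arm:** the jar looks to be where it started, by eye. The arm is clear of everything.

- **Not confirmed:** I saw no clear contact force while lowering the pot, because the force readings vary by about 1 N. I let go at the expected seating height, so it may have dropped 1–2 mm into place.
- **Disagreement:** the fixed cameras disagreed by about 4 mm on positions. For the grasp and the placing I used mainly the wrist camera; before lowering, the wrist and scene cameras agreed on the correction.

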